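Make up two magnetism kits for the teaching lab

TASK

Make up the two experiment kits from the stock in the middle of the bench, each thing in a compartment of its own: the two-compartment tray gets the tall coil, standing upright, and the E-shaped iron core, legs up, either way round; the three-compartment tray gets the flat coil, lying flat, in its middle compartment and the compass, dial up, and the long bar magnet, lying flat, in the two end compartments, either way round. Set each thing down on the compartment's floor without dropping it, and leave the short bar magnet, the multimeter and the beaker where they are.

Things in the scene. Friction and masses are not known exactly. Their poses are not given: they have to be found in the camera images.
- tall_coil_c (a point): The tall coil: an upright bobbin, 40 mm in diameter and 64 mm high, with black flanges 4 mm thick and a copper winding 36 mm in diameter between them, about 0.18 kg. The point is its centre, 32 mm above its underside. Its z axis points up; its yaw means nothing.
- flat_coil_c (a point): The flat coil: a bobbin lying like a puck, 50 mm in diameter and 24 mm high, with black flanges 3 mm thick and a copper winding, about 0.12 kg. The point is its centre, 12 mm above its underside. Its z axis points up; its yaw means nothing.
- core_c (a point): The iron core: a dark steel E-shape standing on its back with its three legs up, 60 mm long along its x axis, 24 mm thick along its y axis and 45 mm high, about 0.38 kg. Legs 31 mm high, 10, 20 and 10 mm wide along x, 10 mm gaps between them, so that at its middle it is solid over its full height. The point is its centre, 22.5 mm above its underside; z points up.
- long_magnet_c (a point): The long bar magnet: a plain bright steel bar lying flat, 80 mm long along its x axis, 14 mm wide (y) and 14 mm high, about 0.11 kg. The point is its centre, 7 mm above its underside.
- compass_c (a point): The pocket compass: a flat brass disc with a white dial and dark needle on top, 44 mm in diameter and 14 mm high, about 0.06 kg. The point is its centre, 7 mm above its underside. Its z axis points up; its yaw means nothing.
- short_magnet_c (a point): The short bar magnet: same bar as the long one but only 40 mm long (x), 14 mm wide and 14 mm high. It belongs to neither kit. The point is its centre, 7 mm above its underside.
- tray2: The kit tray with two compartments: a grey plastic tray fixed to the bench, 164 mm (its x) by 123 mm (its y), 15 mm high; floor, walls and divider 4 mm thick. Each compartment is 76 mm along x and 115 mm along y inside; their centres lie at x = -40 and +40 mm, y = 0. Origin: centre of its underside on the bench; the compartment floor is 4 mm above it; z up.
- tray3: The kit tray with three compartments: a grey plastic tray fixed to the bench, 244 mm (its x) by 123 mm (its y), 15 mm high; floor, walls and dividers 4 mm thick. Each compartment is 76 mm along x and 115 mm along y inside; their centres lie at x = -80, 0 and +80 mm, y = 0. Origin: centre of its underside on the bench; the compartment floor is 4 mm above it; z up.
- meter: A bystander: a loose hand-held multimeter lying on its back beyond the stock, 75 mm (x) by 150 mm (y), 40 mm high over its dial. Origin: centre of its underside.
- beaker: A bystander: a loose empty glass beaker standing beyond the stock, 66 mm in diameter, 75 mm high. Origin: centre of its underside.
There are look-alikes about, which are no part of the job. Leave any green or pink look-alike of the part that bears flat_coil_c alone.

How it is judged:
At the end, for the whole second after the job is handed in: Each kit thing lies flat (core and coils within 0.12 rad of upright) wholly inside its own compartment as the goal says, at most 5 mm above its floor, released, under 20 mm/s. Short magnet within 30 mm, multimeter and beaker within 25 mm of their starts (z of tall_coil_c in the frame of tray2 between 0.031 and 0.041 m and angle between each of tall_coil_c, core_c, flat_coil_c, compass_c's own z axis and vertical below 0.12 rad and z of core_c in the frame of tray2 between 0.0215 and 0.0315 m and z of flat_coil_c in the frame of tray3 between 0.011 and 0.021 m and z of compass_c in the frame of tray3 between 0.006 and 0.016 m and z of long_magnet_c in the frame of tray3 between 0.006 and 0.016 m and angle between long_magnet_c's own x axis and vertical between 1.45 and 1.69 rad and (((x of tall_coil_c in the frame of tray2 between 0.018 and 0.062 m and y of tall_coil_c in the frame of tray2 between -0.042 and 0.042 m) and (x of core_c in the frame of tray2 between -0.074 and -0.006 m and y of core_c in the frame of tray2 between -0.05 and 0.05 m)) or ((x of tall_coil_c in the frame of tray2 between -0.062 and -0.018 m and y of tall_coil_c in the frame of tray2 between -0.042 and 0.042 m) and (x of core_c in the frame of tray2 between 0.006 and 0.074 m and y of core_c in the frame of tray2 between -0.05 and 0.05 m))) and x of flat_coil_c in the frame of tray3 between -0.016 and 0.016 m and y of flat_coil_c in the frame of tray3 between -0.037 and 0.037 m and (((x of compass_c in the frame of tray3 between 0.06 and 0.1 m and y of compass_c in the frame of tray3 between -0.04 and 0.04 m) and (x of long_magnet_c in the frame of tray3 between -0.114 and -0.046 m and y of long_magnet_c in the frame of tray3 between -0.053 and 0.053 m)) or ((x of compass_c in the frame of tray3 between -0.1 and -0.06 m and y of compass_c in the frame of tray3 between -0.04 and 0.04 m) and (x of long_magnet_c in the frame of tray3 between 0.046 and 0.114 m and y of long_magnet_c in the frame of tray3 between -0.053 and 0.053 m))) and linear speed of each of tall_coil, core, flat_coil, compass, long_magnet below 0.02 m/s and distance of short_magnet_c from where it was at the start of the episode below 0.03 m and distance of each of meter, beaker from where it was at the start of the episode below 0.025 m); the robot touches nothing.
It fails at once if the short bar magnet is moved by more than 30 mm (distance of short_magnet_c from where it was at the start of the episode above 0.03 m).
It fails at once if the multimeter or the beaker is moved by more than 25 mm (distance of any of meter, beaker from where it was at the start of the episode above 0.025 m).
It fails at once if a kit thing is dropped or thrown: faster than 0.8 m/s (a fall of some 33 mm) with no finger touching it ((linear speed of tall_coil above 0.8 m/s and contact force between the fingers and tall_coil below 0.05 N) or (linear speed of core above 0.8 m/s and contact force between the fingers and core below 0.05 N) or (linear speed of flat_coil above 0.8 m/s and contact force between the fingers and flat_coil below 0.05 N) or (linear speed of compass above 0.8 m/s and contact force between the fingers and compass below 0.05 N) or (linear speed of long_magnet above 0.8 m/s and contact force between the fingers and long_magnet below 0.05 N)).
It also fails if it takes over 136 s, if anything falls off the work surface, if the arm or the gripper's body presses on something with over 40 N, if the wrist force passes 120 N, or if a joint passes its speed limit or range.

ROBOT

A 7-joint arm with a two-finger parallel gripper is mounted at the origin on the work surface. World frame = base frame: x ahead of the robot, y to its left, z up, the work surface at z = 0. Lengths are in m, angles in rad, forces in N, time in s.
With the tool pointing down it reaches from about 0.425 to 0.925 m from the base axis. Payload 6.8 kg.
Tool frame: the origin (TCP) lies at the very end of the fingers, on their centre line; the grasp point (between the pads) lies 19 mm behind it; z points along the fingers, y is the line along which they close (so a half turn about z gives the same grasp; the last joint's range is limited). The gripper opens to 85 mm and grips with 20 to 120 N. Pads are 22 mm wide; open, the fingers measure 114 mm over their backs; the gripper's body (76 mm by 85 mm) begins 54 mm behind the grasp point. The pads swing forward as they close: fully open they stand 13 mm farther back than shut.
Start: joints at [1.042, 0.477, 0.022, 1.555, -0.011, 1.109, -0.083], TCP at [0.276, -0.616, 0.231] pointing down, gripper open.
Joint ranges: [-2.96, 2.96], [-0.34, 2.1], [-1.41, 1.46], [0.24, 2.44], [-1.37, 4.51], [0.17, 1.92], [-2.96, 2.96]. Speed limits (rad/s): [2.39, 2.39, 3.14, 3.14, 3.14, 3.14, 3.14].

INTERFACE

Orientations are given as a unit quaternion [w, x, y, z].
In Python, from bench import robot, cams, job gives the robot as it stands.
- The arm moves only by the tool arm_command, never from a script. Its argument "commands" is one flat list of numbers, 5 for each row, row after row: the finger opening in mm, from 0 to 85.4, then the shift along the tool's x, y, z in mm, then the turn about the tool's z in rad. In form: [fingers, dx, dy, dz, yaw, fingers, dx, dy, dz, yaw, ...]. A call has 1 to 5 rows; each row is the pose to reach, as a shift and turn from the pose commanded when the call began, along the tool's axes at that moment; what a row does not reach only later rows make up. A row lasts 1/12 s, in which the tool goes at most 41.7 mm and 7.16 degrees, less where a joint would pass 70% of its speed; a pose out of reach is approached as far as the arm can. A call with a gripper value outside its range is refused whole. The fingers move at their own pace and stop on an object; "force" is the grip in N (left out, the last holds). Time passes only in rows, so rows that repeat a pose let the fingers close. It gives the time, the measured TCP pose, the force, the opening and the grip force at its end, in the units of the state.
- robot.get_obs(): the state, without advancing time (a new reading comes with each control period).
- cams.camera(name): name is "side" or "top"; returns a dict with "img" (400x640x3 uint8, red, green, blue), "depth" (400x640 float32, m along the optical axis (not along the pixel's ray), 0 where there is no reading), "intrinsics" (3x3 intrinsics, pixels), "world_from_camera" (4x4, takes a point from camera to world coordinates). Camera axes: x right, y up, looking along -z (the intrinsics and any distortion apply to the point x, -y, -z); pixel columns grow to the right and rows downward; lengths in m; the calibration is good to about 2 mm. A picture is of the moment at which its call begins.
- job.job_done(): hands the job in; it is judged then, once.
The state is a dict: "t": time; "q": joint angles; "joint_velocities": joint speeds; "joint_efforts": joint torques, N m; "tcp_pos": TCP position; "eef_rot": TCP orientation; "force": force on the tool from outside, world axes, zero at the start; "moment": the same for the moment, N m; "grip_width": opening from 0.0 (shut) to 1.0 (fully open); "finger_force": force on a finger pad.
Only numpy, scipy, OpenCV 4.12 (cv2) and the standard library are available. Lean on these libraries where they do the work, as an engineer would, in place of code of your own. Each camera call takes 0.05 s, during which the arm holds its last target. There are 200 camera calls.

## Working session

There is one attempt and no reset: what is moved stays moved. The work goes in short steps, Python scripts to look and compute and a tool call to move; the robot and the scene stay as the last step left them, time stands still between calls to the robot, and variables do not carry over. Pictures are saved under pics/ and viewed, at most 14 in all, crops included, and the job is handed in when it is done.

Besides the shell and the picture viewer there is one more tool, called after ">>>" by a JSON object that holds its "method" and its "body", one argument or row to a line. arm_command: Moves the arm, as the interface text tells. Its arguments: {"type":"object","properties":{"commands":{"type":"array","items":{"type":"number"}},"force":{"type":"number"}},"required":["commands"]}

```bash
ls; mkdir -p pics
cat > h.py <<'E'
import numpy as np, cv2
from bench import robot, cams, job
def get(n):
    c=cams.camera(n); return c
def world(c,u,v,z=None):
    K=np.array(c["intrinsics"]);T=np.array(c["world_from_camera"])
    d=np.array([(u-K[0,2])/K[0,0],-(v-K[1,2])/K[1,1],-1.])
    if z is None: return T[:3,:3]@(d*c["depth"][int(v),int(u)])+T[:3,3]
    r=T[:3,:3]@d; return T[:3,3]+r*(z-T[2,3])/r[2]
def cloud(c):
    K=np.array(c["intrinsics"]);T=np.array(c["world_from_camera"])
    v,u=np.mgrid[:400,:640];D=c["depth"]
    P=np.stack([(u-K[0,2])/K[0,0]*D,-(v-K[1,2])/K[1,1]*D,-D],-1)
    return P@T[:3,:3].T+T[:3,3]
def save(c,n,crop=None):
    im=c["img"][:,:,::-1]
    if crop: x0,y0,x1,y1,s=crop; im=cv2.resize(im[y0:y1,x0:x1],None,fx=s,fy=s,interpolation=cv2.INTER_CUBIC)
    cv2.imwrite("pics/"+n+".png",im)
E
python3 - <<'E'
from h import *
for n in("top","side"):
    c=get(n);save(c,n+"0");print(n,np.round(c["intrinsics"],1).tolist(),np.round(c["world_from_camera"],3).tolist(),c.keys(),(c["depth"]>0).mean())
print(robot.get_obs())
E
```

```text
pics
top [[368.9, 0.0, 317.6], [0.0, 368.9, 204.3], [0.0, 0.0, 1.0]] [[0.018, 0.991, -0.133, 0.488], [-1.0, 0.015, -0.02, -0.009], [-0.018, 0.134, 0.991, 0.896], [0.0, 0.0, 0.0, 1.0]] dict_keys(['img', 'depth', 'intrinsics', 'world_from_camera']) 0.9958359375
side [[385.1, 0.0, 315.1], [0.0, 385.1, 197.8], [0.0, 0.0, 1.0]] [[0.923, 0.255, -0.289, 0.365], [-0.385, 0.599, -0.702, -0.589], [-0.006, 0.759, 0.651, 0.573], [0.0, 0.0, 0.0, 1.0]] dict_keys(['img', 'depth', 'intrinsics', 'world_from_camera']) 0.995984375
{'t': 0.1, 'q': array([ 1.04191091,  0.47773176,  0.0223598 ,  1.55632925, -0.01149948,
        1.10926365, -0.08309198]), 'joint_velocities': array([ 0.00046196, -0.0038724 ,  0.00090682, -0.00523329, -0.00057887,
        0.00100194,  0.0014    ]), 'joint_efforts': array([ 5.32342965e-03, -5.97762179e+01,  1.61451392e+00, -2.81954384e+01,
        1.29460066e-02,  5.07084100e-03, -5.04835862e-05]), 'tcp_pos': array([ 0.27549531, -0.61566022,  0.2304235 ]), 'eef_rot': array([-7.68713997e-04,  9.77947274e-01,  2.08850392e-01, -2.27916318e-04]), 'force': array([-0.30657417, -0.28123465, -0.26820548]), 'moment': array([ 0.00761848,  0.07748909, -0.02509811]), 'finger_force': 0.0, 'grip_width': 0.9948333067678032}
```

View pics/top0.png

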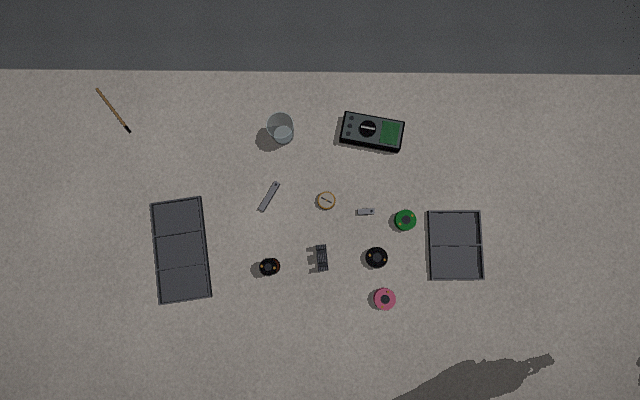

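View pics/side0.png

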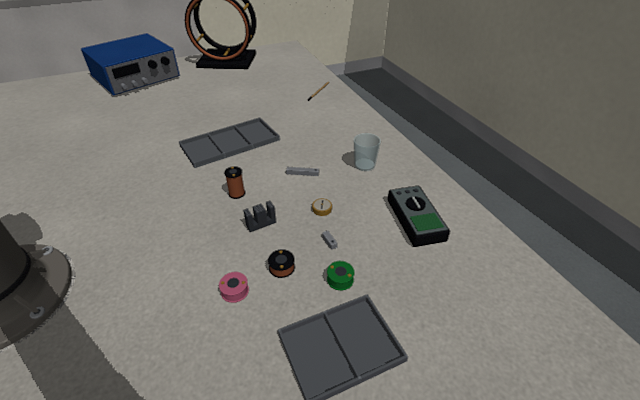

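The top view shows the candidates: the tall coil is at (270,267), core (320,257), flat coil (376,257, black flange), with look-alikes green (405,220) and pink (385,299). The compass is at (326,200), long magnet (269,196), short magnet (366,212), tray3 (181,250) and tray2 (455,245). I choose the black/copper puck as the flat coil and the bar at (269,196) as the long magnet. Next I'll measure and check them in a crop.

Run:
```python
from h import *
ct=get("top");cs=get("side");save(ct,"crop1",(230,170,430,320,4))
S={"top":{"tall":(270,267),"core":(320,257),"flat":(376,257),"compass":(326,200),"long":(269,196),"short":(366,212),"green":(405,220),"pink":(385,299),"tray3":(181,250),"tray2":(455,245)},
"side":{"tall":(235,183),"core":(261,215),"flat":(281,263),"compass":(322,207),"long":(303,171),"short":(330,239),"green":(341,275),"pink":(234,287),"tray3":(230,141),"tray2":(342,348)}}
for n,c in(("top",ct),("side",cs)):
    P=cloud(c);Z=P[...,2]
    t0=0.006
    m=((Z>t0)&(P[...,0]>.2)&(P[...,0]<.9)).astype(np.uint8)
    k,L,st,ce=cv2.connectedComponentsWithStats(m)
    zb=Z[(P[...,0]>.3)&(P[...,0]<.7)&(abs(P[...,1])<.4)&(abs(Z)<.01)];print(n,"bench z",np.median(zb))
    for o,(u,v) in S[n].items():
        w=L[v-5:v+6,u-5:u+6];w=w[w>0]
        if len(w)==0: print(o,"none",Z[v,u]);continue
        i=np.bincount(w).argmax();Q=P[L==i];h=np.percentile(Q[:,2],95)
        top=Q[Q[:,2]>h-.006] 
        r=cv2.minAreaRect((top[:,:2]*1000).astype(np.float32))
        print(o,len(Q),"top z %.4f"%h,"rect mm",np.round(r[0],1),np.round(r[1],1),round(r[2],1))
```

```text
top bench z 0.001353170516494695
tall 282 top z 0.0677 rect mm [458.  116.7] [37.5 38.2] 1.7
core 273 top z 0.0485 rect mm [479.8  -2.9] [59.3 23.4] 8.1
flat 361 top z 0.0275 rect mm [ 483.1 -131. ] [46.3 49.4] 0.7
compass 255 top z 0.0180 rect mm [617.  -10.1] [39.8 41.1] 0.7
long 207 top z 0.0178 rect mm [575.8  52.3] [199.5  79.5] 56.6
short 103 top z 0.0181 rect mm [551.6 -60.1] [ 31.7 160.5] 40.3
green 356 top z 0.0273 rect mm [ 570.8 -198.3] [47.4 47.8] 1.1
pink 383 top z 0.0275 rect mm [438. -96.] [194.6  47.1] 46.6
tray3 1717 top z 0.0183 rect mm [516.3 200.3] [243.9 403.5] 9.6
tray2 868 top z 0.0178 rect mm [ 514.3 -194.9] [162.2 372.5] 1.0
side bench z 0.0008415133307423939
tall 476 top z 0.0660 rect mm [ 403.2 -225.9] [728.8  39.6] 80.8
core 616 top z 0.0463 rect mm [481.1  -4.1] [60.2 27.5] 6.7
flat 566 top z 0.0263 rect mm [ 416.2 -345.4] [495.3  48.4] 72.5
compass 258 top z 0.0166 rect mm [ 503.4 -293.4] [652.   41.5] 67.6
long 199 top z 0.0158 rect mm [ 497.2 -226.2] [772.   78.3] 69.7
short 149 top z 0.0163 rect mm [ 489.6 -342.1] [552.1  29.8] 66.2
green 603 top z 0.0261 rect mm [ 484.7 -388.8] [464.   48.5] 65.0
pink 655 top z 0.0263 rect mm [ 389.1 -357.1] [ 49.  463.5] 0.1
tray3 2 top z 0.0078 rect mm [495.  333.2] [3.3 0. ] -152.4
tray2 1949 top z 0.0168 rect mm [ 494.7 -425.6] [373.  187.1] 78.1
```

View pics/crop1.png

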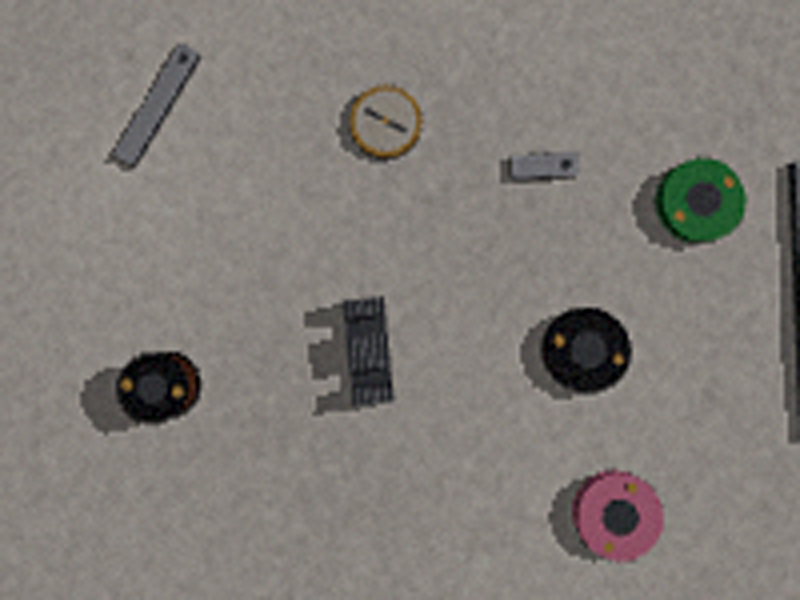

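The crop confirms it: black-flanged flat coil at crop (586,348), tall coil (155,387), core (367,350) with the leg gaps visible, long magnet (155,107), compass (386,121). The green and pink pucks are clearly different. I'll refine with zero-depth readings filtered out, and measure the trays too.

```bash
cat > meas.py <<'E'
from h import *
B={"tall":(.458,.117,.05),"core":(.48,-.003,.05),"flat":(.483,-.131,.045),"compass":(.617,-.01,.04),"long":(.62,.13,.055),"short":(.595,-.1,.035),"green":(.571,-.198,.045),"pink":(.395,-.15,.045),"beaker":(.76,.1,.07),"meter":(.77,-.12,.12),"tray3":(.515,.33,.16),"tray2":(.514,-.325,.1)}
def measure(c,names,band=.006):
    P=cloud(c);ok=(c["depth"]>0);out={}
    for o in names:
        x,y,r=B[o];m=ok&(np.hypot(P[...,0]-x,P[...,1]-y)<r)&(P[...,2]>.0075)
        Q=P[m]
        if len(Q)<15: out[o]=None;continue
        h=np.percentile(Q[:,2],90);T=Q[abs(Q[:,2]-h)<band]
        rc=cv2.minAreaRect((T[:,:2]*1000).astype(np.float32))
        out[o]=(round(h*1000,1),np.round(rc[0],1),np.round(rc[1],1),round(rc[2],1),len(T))
    return out
E
python3 - <<'E'
from meas import *
for n in("top","side"):
    c=get(n);print(n)
    for k,v in measure(c,B).items(): print(k,v)
    P=cloud(c)
    for o,d in(("tray3",.03),("tray2",.03)):
        x,y,_=B[o];q=P[np.hypot(P[...,0]-x-.0,P[...,1]-y-.04)<.02];print(o,"floor z",np.median(q[:,2]))
E
```

```text
top
tall (np.float64(66.8), array([458., 117.]), array([38. , 37.7]), 45.1, 251)
core (np.float64(47.8), array([479.7,  -2.9]), array([59.4, 23.5]), 8.0, 183)
flat (np.float64(27.2), array([ 483.1, -130.9]), array([46.2, 49.2]), 1.2, 356)
compass (np.float64(17.7), array([617. , -11.2]), array([41.3, 41.3]), 44.4, 247)
long (np.float64(17.5), array([625.3, 127.9]), array([14.6, 78.6]), 61.2, 187)
short (np.float64(16.9), array([ 591.8, -107.5]), array([13.7, 39.6]), 6.5, 99)
green (np.float64(26.8), array([ 570.7, -198.6]), array([47.5, 48.1]), 0.8, 345)
pink (np.float64(26.9), array([ 388.1, -148.8]), array([49.4, 47.1]), 46.2, 376)
beaker (np.float64(76.1), array([782.6,  99.3]), array([63.7, 64.3]), 27.6, 149)
meter (np.float64(38.4), array([ 786.4, -118.9]), array([148.1,  73.6]), 79.7, 1522)
tray3 (np.float64(17.7), array([493.2, 337.2]), array([244.2, 125.4]), 9.7, 856)
tray2 (np.float64(17.1), array([ 516.6, -318.8]), array([162.3, 125. ]), 1.1, 593)
tray3 floor z 0.005583879334580155
tray2 floor z 0.005220169287219134
side
tall (np.float64(65.1), array([458.4, 115.7]), array(
[... 290 characters left out ...]
 array([626.5, 126.1]), array([18.3, 78.9]), 62.9, 157)
short (np.float64(15.2), array([ 592.6, -108.1]), array([14.7, 41. ]), 3.8, 128)
green (np.float64(25.9), array([ 572.6, -200.5]), array([48.6, 48.9]), 69.5, 493)
pink (np.float64(25.9), array([ 388.8, -150.3]), array([47.9, 49. ]), 66.2, 535)
beaker (np.float64(73.3), array([783.6,  98.6]), array([63.9, 65. ]), 78.5, 188)
meter (np.float64(36.5), array([ 787.7, -120.7]), array([150.7,  75.2]), 80.1, 1664)
tray3 (np.float64(16.2), array([494.1, 336.8]), array([245.2, 131.6]), 8.9, 628)
tray2 (np.float64(16.5), array([ 517.2, -319.5]), array([164.8, 124.7]), 1.2, 1483)
tray3 floor z 0.005003302822949474
tray2 floor z 0.004872381333119125
```

Both views agree to about 2 mm, and sizes and heights match the text (bench offset +1 mm). Next is a planner that prints call numbers; I'll start with the flat coil.

```bash
cat > plan.py <<'E'
# usage: plan.py [from=x,y,z,phi] x,y,z,phi ... (mm, deg; phi = world angle of tool x): prints tool shifts per 5-row call
import sys, numpy as np
from h import robot
def pose():
    o=robot.get_obs();w,a,b,c=o["eef_rot"]
    return np.r_[o["tcp_pos"]*1000,np.degrees(np.arctan2(2*(a*b+w*c),w*w+a*a-b*b-c*c))],o
p,o=pose();print("at",np.round(p,1),"t",round(o["t"],1),"F",np.round(o["force"],1),"ff",round(o["finger_force"],1),"gw",round(o["grip_width"]*85.4,1))
for s in sys.argv[1:]:
    f=s.startswith("from=");g=np.array(eval("["+s.replace("from=","")+"]"),float)
    if f: p=g;continue
    d=g-p;d[3]=(d[3]+180)%360-180 if abs(d[3])>181 else d[3]
    n=max(1,int(np.ceil(max(np.linalg.norm(d[:3])/200,abs(d[3])/34))))
    for i in range(n):
        r=np.radians(p[3]);c,q=np.cos(r),np.sin(r);e=d/n
        print("  ",np.round([e[0]*c+e[1]*q,e[0]*q-e[1]*c,-e[2]]),"yaw",round(-np.radians(e[3]),3))
        p=p+e
    print("  ->",g)
E
python3 plan.py 483,-131.5,120,9.7 483,-131.5,2,9.7
```

```text
at [ 275.6 -615.9  231.    24.1] t 0.3 F [ 0.2 -0.7  0.6] ff 0.0 gw 85.6
   [ 129. -119.   37.] yaw 0.084
   [ 119. -130.   37.] yaw 0.084
   [ 107. -139.   37.] yaw 0.084
  -> [ 483.  -131.5  120.     9.7]
   [ -0.  -0. 118.] yaw -0.0
  -> [ 483.  -131.5    2.     9.7]
```

>>> {"method": "arm_command", "body": {
  "commands": [62,129,-119,37,0.084,62,129,-119,37,0.084,62,129,-119,37,0.084,62,129,-119,37,0.084,62,129,-119,37,0.084],
  "force": 40
}}

```text
t: 0.72
tcp_pos: [0.3479, -0.4479, 0.1929]
eef_rot: [-0.002, 0.985, 0.171, 0.0]
force: [0.8, 0.2, 0.2]
grip_width: 0.723
finger_force: 0.0
```

>>> {"method": "arm_command", "body": {
  "commands": [62,119,-130,37,0.084,62,119,-130,37,0.084,62,119,-130,37,0.084,62,119,-130,37,0.084,62,119,-130,37,0.084]
}}

```text
t: 1.13
tcp_pos: [0.4164, -0.2863, 0.1564]
eef_rot: [-0.002, 0.992, 0.13, 0.0]
force: [0.8, 0.3, 0.2]
grip_width: 0.728
finger_force: 0.0
```

>>> {"method": "arm_command", "body": {
  "commands": [62,107,-139,37,0.084,62,107,-139,37,0.084,62,107,-139,37,0.084,62,107,-139,37,0.084,62,107,-139,37,0.084]
}}

```text
t: 1.55
tcp_pos: [0.4852, -0.1247, 0.1197]
eef_rot: [-0.001, 0.996, 0.088, 0.001]
force: [-0.6, 0.4, 0.8]
grip_width: 0.728
finger_force: 0.0
```

```bash
python3 plan.py 483,-131.5,120,9.7 483,-131.5,2,9.7; python3 -c "
from h import *
c=get('side');save(c,'s1',(180,130,420,310,3))
from meas import *
print(measure(c,['flat']))"
```

```text
at [ 485.2 -124.7  119.7   10.1] t 1.6 F [-0.6  0.4  0.8] ff 0.0 gw 62.2
   [-3.  6. -0.] yaw 0.007
  -> [ 483.  -131.5  120.     9.7]
   [  0.   0. 118.] yaw -0.0
  -> [ 483.  -131.5    2.     9.7]
{'flat': (np.float64(435.5), array([ 478.8, -173.4]), array([ 4.2, 36.8]), 84.9, 274)}
```

View pics/s1.png

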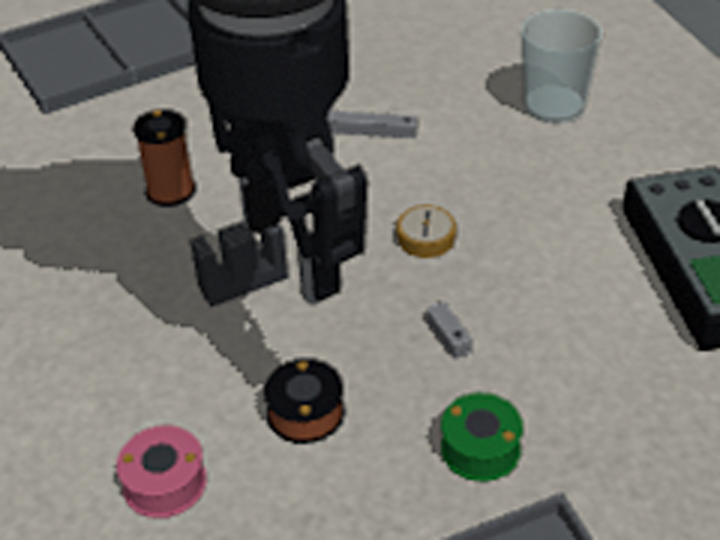

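The side crop shows the gripper opened above and behind the flat coil at crop (305,400), with nothing touched. I'll settle with a hold row to see the true pose.

>>> {"method": "arm_command", "body": {
  "commands": [62,0,0,0,0,62,0,0,0,0]
}}

```text
t: 1.77
tcp_pos: [0.4829, -0.1324, 0.1204]
eef_rot: [0.0, 0.996, 0.084, -0.0]
force: [0.1, -0.7, 0.1]
grip_width: 0.724
finger_force: 0.0
```

```bash
python3 plan.py 483,-131.5,2,9.7
```

```text
at [ 482.9 -132.4  120.4    9.6] t 1.8 F [ 0.1 -0.7  0.1] ff 0.0 gw 61.8
   [  0.  -1. 118.] yaw -0.001
  -> [ 483.  -131.5    2.     9.7]
```

>>> {"method": "arm_command", "body": {
  "commands": [62,0,-1,40,0,62,0,-1,80,0,62,0,-1,105,0,62,0,-1,114,0,62,0,-1,118,0]
}}

```text
t: 2.18
tcp_pos: [0.4815, -0.1321, 0.0011]
eef_rot: [0.0, 0.997, 0.083, -0.001]
force: [0.1, -0.3, 0.2]
grip_width: 0.723
finger_force: 0.0
```

>>> {"method": "arm_command", "body": {
  "commands": [62,0,0,0,0,44,0,0,0,0,44,0,0,0,0,44,0,0,0,0,44,0,0,0,0]
}}

```text
t: 2.6
tcp_pos: [0.484, -0.1314, 0.0041]
eef_rot: [0.001, 0.996, 0.084, 0.001]
force: [-2.1, -2.1, 8.0]
grip_width: 0.556
finger_force: 40.6
```

```bash
python3 plan.py
```

```text
at [ 484.  -131.4    4.1    9.6] t 2.6 F [-2.1 -2.1  8. ] ff 40.6 gw 47.5
```

```bash
python3 plan.py from=483,-131.5,2,9.7 483,-131.5,122,9.7 493.6,337,122,9.7 493.6,337,9,9.7
```

```text
at [ 484.  -131.4    4.1    9.6] t 2.6 F [-2.1 -2.1  8. ] ff 40.6 gw 47.5
   [   0.    0. -120.] yaw -0.0
  -> [ 483.  -131.5  122.     9.7]
   [  30. -153.   -0.] yaw -0.0
   [  30. -153.   -0.] yaw -0.0
   [  30. -153.   -0.] yaw -0.0
  -> [493.6 337.  122.    9.7]
   [ -0.  -0. 113.] yaw -0.0
  -> [493.6 337.    9.    9.7]
```

>>> {"method": "arm_command", "body": {
  "commands": [44,0,0,-20,0,44,0,0,-50,0,44,0,0,-85,0,44,0,0,-110,0,44,0,0,-120,0]
}}

```text
t: 3.02
tcp_pos: [0.4853, -0.1309, 0.1269]
eef_rot: [0.001, 0.996, 0.084, 0.004]
force: [1.3, -0.6, -1.2]
grip_width: 0.556
finger_force: 41.4
```

>>> {"method": "arm_command", "body": {
  "commands": [44,6,-31,0,0,44,12,-61,0,0,44,18,-92,0,0,44,24,-122,0,0,44,30,-153,0,0]
}}

```text
t: 3.43
tcp_pos: [0.4865, 0.0266, 0.1225]
eef_rot: [0.0, 0.996, 0.084, 0.0]
force: [1.0, -0.7, -1.6]
grip_width: 0.552
finger_force: 41.4
```

>>> {"method": "arm_command", "body": {
  "commands": [44,6,-31,0,0,44,12,-61,0,0,44,18,-92,0,0,44,24,-122,0,0,44,30,-153,0,0]
}}

```text
t: 3.85
tcp_pos: [0.4903, 0.1825, 0.1223]
eef_rot: [0.0, 0.996, 0.084, 0.0]
force: [0.9, -0.4, -1.5]
grip_width: 0.555
finger_force: 41.4
```

>>> {"method": "arm_command", "body": {
  "commands": [44,8,-40,0,0,44,15,-78,0,0,44,22,-112,0,0,44,27,-138,0,0,44,30,-153,0,0]
}}

```text
t: 4.27
tcp_pos: [0.4934, 0.3415, 0.1224]
eef_rot: [-0.001, 0.996, 0.086, 0.0]
force: [0.5, 0.2, -0.6]
grip_width: 0.555
finger_force: 41.5
```

>>> {"method": "arm_command", "body": {
  "commands": [44,0,0,0,0,44,0,0,20,0,44,0,0,50,0,44,0,0,75,0,44,0,0,90,0]
}}

```text
t: 4.68
tcp_pos: [0.4938, 0.3336, 0.0296]
eef_rot: [0.002, 0.997, 0.083, -0.001]
force: [-0.3, -0.8, -1.3]
grip_width: 0.555
finger_force: 41.5
```

```bash
python3 plan.py 493.6,337,9,9.7
```

```text
at [493.8 333.6  29.6   9.6] t 4.7 F [-0.3 -0.8 -1.3] ff 41.5 gw 47.4
   [ 0. -3. 21.] yaw -0.002
  -> [493.6 337.    9.    9.7]
```

>>> {"method": "arm_command", "body": {
  "commands": [44,0,0,12,0,44,0,0,18,0,44,0,0,21,0,44,0,0,23,0,44,0,0,23,0]
}}

```text
t: 5.1
tcp_pos: [0.495, 0.3371, 0.0098]
eef_rot: [-0.0, 0.996, 0.084, 0.0]
force: [-0.4, -0.0, -0.1]
grip_width: 0.554
finger_force: 41.5
```

>>> {"method": "arm_command", "body": {
  "commands": [47,0,0,0,0,50,0,0,0,0,56,0,0,0,0,62,0,0,0,0,62,0,0,0,0]
}}

```text
t: 5.52
tcp_pos: [0.4948, 0.3373, 0.0097]
eef_rot: [-0.0, 0.996, 0.084, 0.0]
force: [-1.0, -0.2, 0.2]
grip_width: 0.723
finger_force: 0.0
```

```bash
python3 plan.py from=493.6,337,9,9.7 493.6,337,109,9.7 617.7,-11.7,109,9.7 617.7,-11.7,4,9.7
```

```text
at [494.8 337.3   9.7   9.7] t 5.5 F [-1.  -0.2  0.2] ff 0.0 gw 61.7
   [   0.    0. -100.] yaw -0.0
  -> [493.6 337.  109.    9.7]
   [ 32. 182.  -0.] yaw -0.0
   [ 32. 182.  -0.] yaw -0.0
  -> [617.7 -11.7 109.    9.7]
   [ -0.   0. 105.] yaw -0.0
  -> [617.7 -11.7   4.    9.7]
```

>>> {"method": "arm_command", "body": {
  "commands": [62,0,0,-15,0,62,0,0,-45,0,62,0,0,-75,0,62,0,0,-95,0,62,0,0,-100,0]
}}

```text
t: 5.93
tcp_pos: [0.4964, 0.3387, 0.1134]
eef_rot: [-0.002, 0.996, 0.084, 0.003]
force: [0.0, 0.2, 0.3]
grip_width: 0.731
finger_force: 0.0
```

>>> {"method": "arm_command", "body": {
  "commands": [62,6,36,0,0,62,13,73,0,0,62,19,109,0,0,62,26,146,0,0,62,32,182,0,0]
}}

```text
t: 6.35
tcp_pos: [0.5567, 0.1611, 0.1088]
eef_rot: [0.0, 0.996, 0.084, -0.0]
force: [0.9, -0.2, 0.0]
grip_width: 0.729
finger_force: 0.0
```

>>> {"method": "arm_command", "body": {
  "commands": [62,7,40,0,0,62,14,80,0,0,62,21,120,0,0,62,28,160,0,0,62,32,182,0,0]
}}

```text
t: 6.77
tcp_pos: [0.6194, -0.0175, 0.1086]
eef_rot: [0.001, 0.997, 0.082, -0.0]
force: [0.5, -1.7, 0.0]
grip_width: 0.724
finger_force: 0.0
```

>>> {"method": "arm_command", "body": {
  "commands": [62,0,0,0,0,62,0,0,0,0,62,0,0,25,0,62,0,0,55,0,62,0,0,70,0]
}}

```text
t: 7.18
tcp_pos: [0.6166, -0.0086, 0.0364]
eef_rot: [-0.001, 0.996, 0.086, -0.002]
force: [-1.3, 0.3, -0.0]
grip_width: 0.725
finger_force: 0.0
```

```bash
python3 plan.py 617.7,-11.7,4,9.7; python3 -c "
from meas import *
c=get('side');save(c,'s2',(160,90,400,270,3));print(measure(c,['compass','short']))"
```

```text
at [616.6  -8.6  36.4   9.8] t 7.2 F [-1.3  0.3 -0. ] ff 0.0 gw 61.9
   [ 1.  3. 32.] yaw 0.002
  -> [617.7 -11.7   4.    9.7]
{'compass': (np.float64(312.6), array([606.7, -32.4]), array([30.6, 75. ]), 66.4, 242), 'short': (np.float64(132.0), array([617.7, -76. ]), array([3.2, 4.6]), 42.2, 12)}
```

View pics/s2.png

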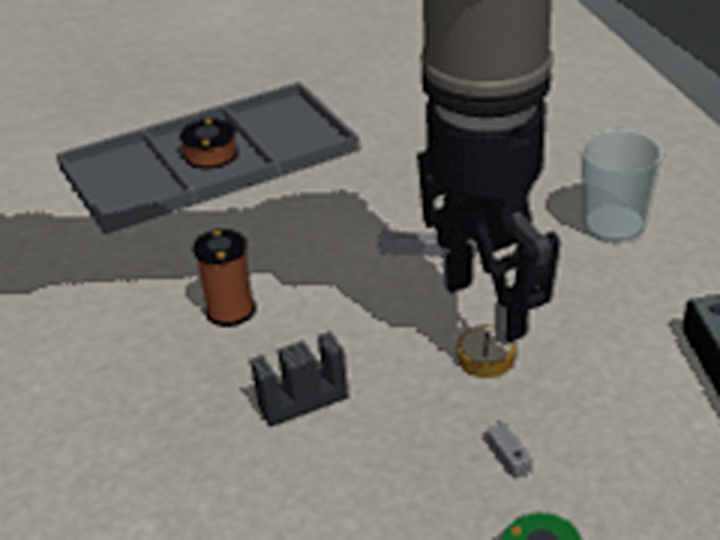

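The picture shows the flat coil in the middle of tray3 at crop (208,142), and the fingers straddling the compass at (487,350). I'll descend and grip.

>>> {"method": "arm_command", "body": {
  "commands": [62,0,0,18,0,62,0,0,28,0,62,0,0,33,0,62,0,0,35,0,62,0,0,35,0]
}}

```text
t: 7.65
tcp_pos: [0.6188, -0.0104, 0.0044]
eef_rot: [-0.0, 0.996, 0.085, -0.0]
force: [-1.1, -0.0, -0.3]
grip_width: 0.727
finger_force: 0.0
```

>>> {"method": "arm_command", "body": {
  "commands": [38,0,0,0,0,38,0,0,0,0,38,0,0,0,0,38,0,0,0,0,38,0,0,0,0]
}}

```text
t: 8.07
tcp_pos: [0.6195, -0.0108, 0.0056]
eef_rot: [0.0, 0.996, 0.084, 0.001]
force: [-1.5, 0.5, 5.6]
grip_width: 0.491
finger_force: 40.1
```

```bash
python3 plan.py from=617.7,-11.7,4,9.7 617.7,-11.7,104,9.7 414.7,323.5,104,9.7
```

```text
at [619.5 -10.8   5.6   9.7] t 8.1 F [-1.5  0.5  5.6] ff 40.1 gw 41.9
   [   0.    0. -100.] yaw -0.0
  -> [617.7 -11.7 104.    9.7]
   [ -72. -182.   -0.] yaw -0.0
   [ -72. -182.   -0.] yaw -0.0
  -> [414.7 323.5 104.    9.7]
```

>>> {"method": "arm_command", "body": {
  "commands": [38,0,0,-15,0,38,0,0,-45,0,38,0,0,-75,0,38,0,0,-95,0,38,0,0,-100,0]
}}

```text
t: 8.48
tcp_pos: [0.6213, -0.0109, 0.1086]
eef_rot: [0.0, 0.996, 0.084, 0.003]
force: [1.0, 0.3, -0.9]
grip_width: 0.487
finger_force: 40.7
```

>>> {"method": "arm_command", "body": {
  "commands": [38,-14,-36,0,0,38,-29,-73,0,0,38,-43,-109,0,0,38,-58,-146,0,0,38,-72,-182,0,0]
}}

```text
t: 8.9
tcp_pos: [0.5155, 0.1575, 0.1038]
eef_rot: [0.0, 0.996, 0.084, -0.0]
force: [0.5, 1.3, -0.8]
grip_width: 0.486
finger_force: 40.7
```

>>> {"method": "arm_command", "body": {
  "commands": [38,-15,-38,0,0,38,-30,-76,0,0,38,-45,-114,0,0,38,-60,-152,0,0,38,-72,-182,0,0]
}}

```text
t: 9.32
tcp_pos: [0.4131, 0.3262, 0.1039]
eef_rot: [-0.0, 0.996, 0.085, -0.0]
force: [0.2, 0.6, 0.7]
grip_width: 0.487
finger_force: 40.8
```

>>> {"method": "arm_command", "body": {
  "commands": [38,0,0,0,0,38,0,0,0,0,38,0,0,25,0,38,0,0,55,0,38,0,0,70,0]
}}

```text
t: 9.73
tcp_pos: [0.4156, 0.3209, 0.0316]
eef_rot: [0.001, 0.997, 0.083, -0.001]
force: [-0.1, -0.8, -0.6]
grip_width: 0.484
finger_force: 40.8
```

```bash
python3 plan.py 414.7,323.5,10,9.7
```

```text
at [415.6 320.9  31.6   9.5] t 9.7 F [-0.1 -0.8 -0.6] ff 40.8 gw 41.3
   [-0. -3. 22.] yaw -0.003
  -> [414.7 323.5  10.    9.7]
```

>>> {"method": "arm_command", "body": {
  "commands": [38,0,0,12,0,38,0,0,19,0,38,0,0,22,0,38,0,0,24,0,38,0,0,24,0]
}}

```text
t: 10.15
tcp_pos: [0.4162, 0.3238, 0.0106]
eef_rot: [-0.0, 0.996, 0.084, 0.0]
force: [1.2, 0.1, -0.8]
grip_width: 0.488
finger_force: 40.8
```

>>> {"method": "arm_command", "body": {
  "commands": [41,0,0,0,0,45,0,0,0,0,52,0,0,0,0,60,0,0,0,0,60,0,0,0,0]
}}

```text
t: 10.57
tcp_pos: [0.4159, 0.3239, 0.0107]
eef_rot: [-0.0, 0.996, 0.084, 0.0]
force: [-0.7, -0.4, -0.1]
grip_width: 0.698
finger_force: 0.0
```

```bash
python3 plan.py from=414.7,323.5,10,9.7 414.7,323.5,130,43.7 625.8,127,70,151.2 625.8,127,4,151.2 625.8,127,104,151.2  572.4,350.5,104,99.7
```

```text
at [415.9 323.9  10.7   9.7] t 10.6 F [-0.7 -0.4 -0.1] ff 0.0 gw 59.6
   [   0.    0. -120.] yaw -0.593
  -> [414.7 323.5 130.   43.7]
   [ 4. 72. 15.] yaw -0.469
   [-29.  66.  15.] yaw -0.469
   [-56.  46.  15.] yaw -0.469
   [-70.  16.  15.] yaw -0.469
  -> [625.8 127.   70.  151.2]
   [ 0.  0. 66.] yaw -0.0
  -> [625.8 127.    4.  151.2]
   [   0.    0. -100.] yaw -0.0
  -> [625.8 127.  104.  151.2]
   [77. 85. -0.] yaw 0.449
   [107.  43.  -0.] yaw 0.449
  -> [572.4 350.5 104.   99.7]
```

>>> {"method": "arm_command", "body": {
  "commands": [60,0,0,-35,0,60,0,0,-70,-0.12,60,0,0,-100,-0.24,60,0,0,-120,-0.36,60,0,0,-120,-0.48]
}}

```text
t: 10.98
tcp_pos: [0.4178, 0.3257, 0.135]
eef_rot: [-0.001, 0.947, 0.321, 0.004]
force: [-0.2, 0.5, -0.5]
grip_width: 0.703
finger_force: 0.0
```

```bash
python3 plan.py from=414.7,323.5,130,37.2 625.8,127,70,151.2
```

```text
at [417.8 325.7 135.   37.5] t 11.0 F [-0.2  0.5 -0.5] ff 0.0 gw 60.0
   [12. 71. 15.] yaw -0.497
   [-23.  68.  15.] yaw -0.497
   [-53.  49.  15.] yaw -0.497
   [-70.  18.  15.] yaw -0.497
  -> [625.8 127.   70.  151.2]
```

>>> {"method": "arm_command", "body": {
  "commands": [40,2,14,3,-0.1,40,5,28,6,-0.2,40,7,43,9,-0.3,40,10,57,12,-0.4,40,12,71,15,-0.497]
}}

```text
t: 11.4
tcp_pos: [0.4687, 0.2738, 0.1153]
eef_rot: [0.0, 0.839, 0.544, 0.0]
force: [-0.7, -0.3, -0.1]
grip_width: 0.47
finger_force: 0.0
```

>>> {"method": "arm_command", "body": {
  "commands": [40,-5,14,3,-0.1,40,-9,27,6,-0.2,40,-14,41,9,-0.3,40,-18,54,12,-0.4,40,-23,68,15,-0.497]
}}

```text
t: 11.82
tcp_pos: [0.521, 0.225, 0.1002]
eef_rot: [0.0, 0.679, 0.734, 0.0]
force: [-0.1, -0.5, -0.8]
grip_width: 0.471
finger_force: 0.0
```

>>> {"method": "arm_command", "body": {
  "commands": [40,-11,10,3,-0.1,40,-21,20,6,-0.2,40,-32,29,9,-0.3,40,-42,39,12,-0.4,40,-53,49,15,-0.497]
}}

```text
t: 12.23
tcp_pos: [0.5737, 0.1755, 0.0852]
eef_rot: [0.0, 0.478, 0.878, -0.0]
force: [0.2, 0.1, -0.1]
grip_width: 0.47
finger_force: 0.0
```

>>> {"method": "arm_command", "body": {
  "commands": [40,-14,4,3,-0.1,40,-28,7,6,-0.2,40,-42,11,9,-0.3,40,-56,14,12,-0.4,40,-70,18,15,-0.497]
}}

```text
t: 12.65
tcp_pos: [0.6266, 0.1259, 0.0701]
eef_rot: [-0.0, 0.248, 0.969, -0.0]
force: [0.7, 0.5, 0.1]
grip_width: 0.467
finger_force: 0.0
```

>>> {"method": "arm_command", "body": {
  "commands": [40,0,0,0,0,40,0,0,0,0]
}}

```text
t: 12.82
tcp_pos: [0.6261, 0.1261, 0.0699]
eef_rot: [-0.0, 0.252, 0.968, 0.0]
force: [-0.5, -0.8, -0.0]
grip_width: 0.467
finger_force: 0.0
```

```bash
python3 plan.py 625.8,127,4,151.2; python3 -c "
from meas import *
c=get('side');save(c,'s3',(160,80,400,260,3));print(measure(c,['compass','short']))"
```

```text
at [626.1 126.1  69.9 150.8] t 12.8 F [-0.5 -0.8 -0. ] ff 0.0 gw 39.9
   [ 1.  1. 66.] yaw -0.007
  -> [625.8 127.    4.  151.2]
{'compass': None, 'short': (np.float64(15.5), array([ 592.8, -108.4]), array([15.1, 41.5]), 5.2, 124)}
```

View pics/s3.png

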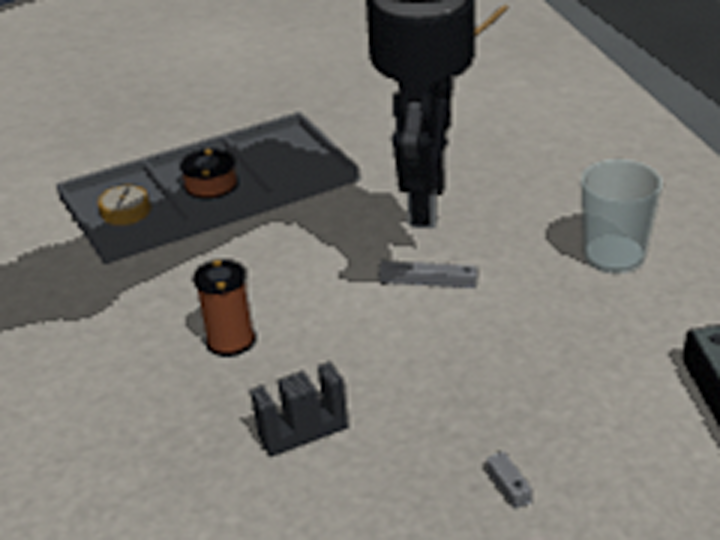

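The compass and flat coil lie in their compartments (crop (124,204), (208,172)). The fingers are lined up over the long magnet at (430,274).

>>> {"method": "arm_command", "body": {
  "commands": [40,1,1,30,0,40,1,1,50,0,40,1,1,60,0,40,1,1,65,0,40,1,1,65,0]
}}

```text
t: 13.28
tcp_pos: [0.6249, 0.1289, 0.0048]
eef_rot: [-0.001, 0.25, 0.968, -0.0]
force: [0.8, -0.0, 0.2]
grip_width: 0.467
finger_force: 0.0
```

>>> {"method": "arm_command", "body": {
  "commands": [8,0,0,0,0,8,0,0,0,0,8,0,0,0,0,8,0,0,0,0,8,0,0,0,0]
}}

```text
t: 13.7
tcp_pos: [0.6267, 0.1287, 0.0068]
eef_rot: [0.001, 0.25, 0.968, 0.001]
force: [-0.9, 0.5, 7.1]
grip_width: 0.15
finger_force: 41.3
```

```bash
python3 plan.py from=626,127,5,151 626,127,105,151 572.4,350.5,105,99.7
```

```text
at [626.7 128.7   6.8 151.1] t 13.7 F [-0.9  0.5  7.1] ff 41.3 gw 12.8
   [   0.    0. -100.] yaw -0.0
  -> [626. 127. 105. 151.]
   [78. 85. -0.] yaw 0.448
   [107.  43.  -0.] yaw 0.448
  -> [572.4 350.5 105.   99.7]
```

>>> {"method": "arm_command", "body": {
  "commands": [8,0,0,-15,0,8,0,0,-45,0,8,0,0,-75,0,8,0,0,-95,0,8,0,0,-100,0]
}}

```text
t: 14.12
tcp_pos: [0.6279, 0.1292, 0.1104]
eef_rot: [0.003, 0.25, 0.968, 0.002]
force: [0.5, -0.3, -1.1]
grip_width: 0.15
finger_force: 40.5
```

>>> {"method": "arm_command", "body": {
  "commands": [8,16,17,0,0.09,8,31,34,0,0.18,8,47,51,0,0.27,8,62,68,0,0.36,8,78,85,0,0.448]
}}

```text
t: 14.53
tcp_pos: [0.5981, 0.2407, 0.1051]
eef_rot: [-0.0, 0.461, 0.887, -0.0]
force: [0.6, -0.4, -1.8]
grip_width: 0.145
finger_force: 40.5
```

>>> {"method": "arm_command", "body": {
  "commands": [8,21,9,0,0.09,8,43,17,0,0.18,8,64,26,0,0.27,8,86,34,0,0.36,8,107,43,0,0.448]
}}

```text
t: 14.95
tcp_pos: [0.5707, 0.3531, 0.105]
eef_rot: [-0.0, 0.646, 0.763, -0.001]
force: [0.8, -0.2, -0.2]
grip_width: 0.146
finger_force: 40.5
```

>>> {"method": "arm_command", "body": {
  "commands": [8,0,0,0,0,8,0,0,0,0,8,0,0,25,0,8,0,0,50,0,8,0,0,65,0]
}}

```text
t: 15.37
tcp_pos: [0.5715, 0.3494, 0.0377]
eef_rot: [0.0, 0.645, 0.764, -0.002]
force: [-0.7, -1.5, -1.3]
grip_width: 0.145
finger_force: 40.5
```

```bash
python3 plan.py 572.4,350.5,11,99.7; python3 -c "
from meas import *
c=get('side');save(c,'s4',(160,60,400,240,3))"
```

```text
at [571.5 349.4  37.7  99.7] t 15.4 F [-0.7 -1.5 -1.3] ff 40.5 gw 12.4
   [ 1.  1. 27.] yaw -0.0
  -> [572.4 350.5  11.   99.7]
```

View pics/s4.png

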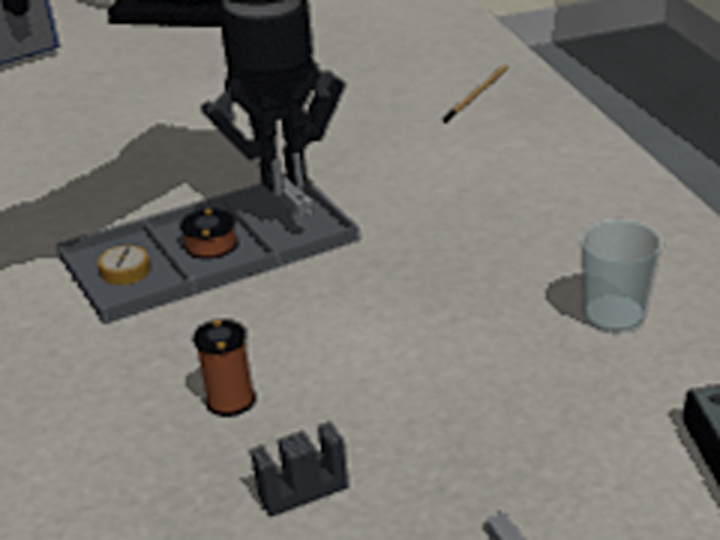

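The magnet hangs over the end compartment at crop (300,195), aligned with the walls. I'll lower it and release.

>>> {"method": "arm_command", "body": {
  "commands": [8,0,0,14,0,8,0,0,22,0,8,0,0,27,0,8,0,0,29,0,8,0,0,29,0]
}}

```text
t: 15.83
tcp_pos: [0.5719, 0.3525, 0.0115]
eef_rot: [0.0, 0.645, 0.765, 0.0]
force: [-0.7, 0.5, 0.0]
grip_width: 0.147
finger_force: 40.5
```

>>> {"method": "arm_command", "body": {
  "commands": [13,0,0,0,0,16,0,0,0,0,22,0,0,0,0,30,0,0,0,0,30,0,0,0,0]
}}

```text
t: 16.25
tcp_pos: [0.5718, 0.3525, 0.0117]
eef_rot: [0.0, 0.645, 0.765, 0.0]
force: [-0.3, 0.5, -0.2]
grip_width: 0.349
finger_force: 0.0
```

>>> {"method": "arm_command", "body": {
  "commands": [30,0,0,-25,0,30,0,0,-60,0,30,0,0,-95,0,30,0,0,-120,0,30,0,0,-129,0]
}}

```text
t: 16.67
tcp_pos: [0.5734, 0.3542, 0.1454]
eef_rot: [0.001, 0.645, 0.765, 0.003]
force: [1.0, 1.1, 0.6]
grip_width: 0.351
finger_force: 0.0
```

```bash
python3 plan.py from=572.4,350.5,140,99.7 458.2,116.3,120,1 458.2,116.3,20,1; python3 plan.py from=458,116.5,20,1 458,116.5,140,1 477,-319.5,140,1
```

```text
at [573.4 354.2 145.4  99.7] t 16.7 F [1.  1.1 0.6] ff 0.0 gw 30.0
   [-71. -51.   7.] yaw 0.574
   [-87.  -4.   7.] yaw 0.574
   [-75.  44.   7.] yaw 0.574
  -> [458.2 116.3 120.    1. ]
   [  0.   0. 100.] yaw 0.0
  -> [458.2 116.3  20.    1. ]
at [573.4 354.2 145.4  99.7] t 16.7 F [1.  1.1 0.6] ff 0.0 gw 30.0
   [   0.    0. -120.] yaw -0.0
  -> [458.  116.5 140.    1. ]
   [  4. 145.  -0.] yaw -0.0
   [  4. 145.  -0.] yaw -0.0
   [  4. 145.  -0.] yaw -0.0
  -> [ 477.  -319.5  140.     1. ]
```

>>> {"method": "arm_command", "body": {
  "commands": [60,-14,-10,1,0.115,60,-28,-20,3,0.23,60,-43,-31,4,0.344,60,-57,-41,6,0.459,60,-71,-51,7,0.574]
}}

```text
t: 17.08
tcp_pos: [0.5326, 0.2726, 0.1326]
eef_rot: [0.0, 0.836, 0.548, -0.001]
force: [-0.3, 0.8, -0.5]
grip_width: 0.702
finger_force: 0.0
```

>>> {"method": "arm_command", "body": {
  "commands": [60,-17,-1,1,0.115,60,-35,-2,3,0.23,60,-52,-2,4,0.344,60,-70,-3,6,0.459,60,-87,-4,7,0.574]
}}

```text
t: 17.5
tcp_pos: [0.4947, 0.1942, 0.1257]
eef_rot: [0.0, 0.957, 0.289, -0.0]
force: [1.1, -0.1, -0.7]
grip_width: 0.703
finger_force: 0.0
```

>>> {"method": "arm_command", "body": {
  "commands": [60,-15,9,1,0.115,60,-30,18,3,0.23,60,-45,26,4,0.344,60,-60,35,6,0.459,60,-75,44,7,0.574]
}}

```text
t: 17.92
tcp_pos: [0.457, 0.1161, 0.1188]
eef_rot: [0.0, 1.0, 0.007, -0.0]
force: [0.4, -0.4, 0.3]
grip_width: 0.705
finger_force: 0.0
```

>>> {"method": "arm_command", "body": {
  "commands": [60,0,0,0,0,60,0,0,0,0]
}}

```text
t: 18.08
tcp_pos: [0.4574, 0.1162, 0.1191]
eef_rot: [0.0, 1.0, 0.01, -0.0]
force: [0.1, 0.4, 0.5]
grip_width: 0.702
finger_force: 0.0
```

```bash
python3 plan.py 458.2,116.3,20,1; python3 -c "
from meas import *
c=get('side');save(c,'s5',(160,60,400,240,3));print(measure(c,['core','short']))"
```

```text
at [457.4 116.2 119.1   1.1] t 18.1 F [0.1 0.4 0.5] ff 0.0 gw 60.0
   [ 1. -0. 99.] yaw 0.002
  -> [458.2 116.3  20.    1. ]
{'core': (np.float64(46.0), array([481. ,  -3.8]), array([60.5, 27.9]), 8.1, 213), 'short': (np.float64(15.3), array([ 592.6, -107.8]), array([15.1, 41.3]), 4.8, 126)}
```

View pics/s5.png

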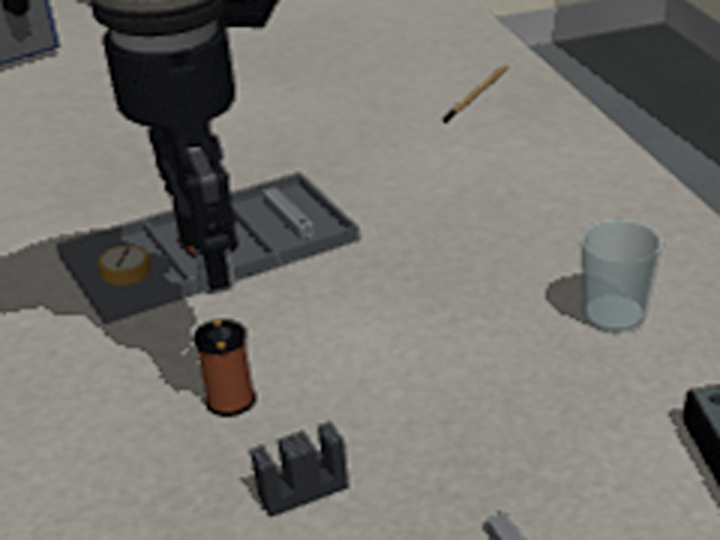

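The magnet lies inside its end compartment at crop (290,212). The gripper is above the tall coil at (220,335).

>>> {"method": "arm_command", "body": {
  "commands": [60,1,0,35,0,60,1,0,65,0,60,1,0,85,0,60,1,0,96,0,60,1,0,99,0]
}}

```text
t: 18.55
tcp_pos: [0.4581, 0.1177, 0.0186]
eef_rot: [0.0, 1.0, 0.011, -0.001]
force: [0.2, 0.6, 0.5]
grip_width: 0.698
finger_force: 0.0
```

>>> {"method": "arm_command", "body": {
  "commands": [60,0,0,0,0,30,0,0,0,0,30,0,0,0,0,30,0,0,0,0,30,0,0,0,0]
}}

```text
t: 18.97
tcp_pos: [0.4599, 0.1172, 0.0214]
eef_rot: [-0.0, 1.0, 0.009, 0.001]
force: [-0.4, -0.9, 6.9]
grip_width: 0.41
finger_force: 39.9
```

```bash
python3 plan.py
```

```text
at [459.9 117.2  21.4   1.1] t 19.0 F [-0.4 -0.9  6.9] ff 39.9 gw 35.0
```

>>> {"method": "arm_command", "body": {
  "commands": [30,0,0,-15,0,30,0,0,-45,0,30,0,0,-80,0,30,0,0,-110,0,30,0,0,-120,0]
}}

```text
t: 19.38
tcp_pos: [0.4609, 0.1177, 0.1446]
eef_rot: [-0.001, 1.0, 0.009, 0.003]
force: [0.8, 0.6, -1.9]
grip_width: 0.418
finger_force: 40.3
```

>>> {"method": "arm_command", "body": {
  "commands": [30,1,25,0,0,30,2,55,0,0,30,2,85,0,0,30,3,115,0,0,30,4,145,0,0]
}}

```text
t: 19.8
tcp_pos: [0.4648, -0.0294, 0.1399]
eef_rot: [0.0, 1.0, 0.01, -0.0]
force: [1.4, -0.1, -1.9]
grip_width: 0.414
finger_force: 40.3
```

>>> {"method": "arm_command", "body": {
  "commands": [30,1,29,0,0,30,2,58,0,0,30,2,87,0,0,30,3,116,0,0,30,4,145,0,0]
}}

```text
t: 20.22
tcp_pos: [0.4716, -0.1742, 0.1397]
eef_rot: [-0.0, 1.0, 0.009, -0.0]
force: [0.1, 0.9, -1.0]
grip_width: 0.417
finger_force: 40.3
```

>>> {"method": "arm_command", "body": {
  "commands": [30,1,32,0,0,30,2,65,0,0,30,2,100,0,0,30,3,130,0,0,30,4,145,0,0]
}}

```text
t: 20.63
tcp_pos: [0.4776, -0.3223, 0.1397]
eef_rot: [0.001, 1.0, 0.007, -0.0]
force: [-0.3, -0.7, -1.1]
grip_width: 0.413
finger_force: 40.4
```

>>> {"method": "arm_command", "body": {
  "commands": [30,0,0,0,0,30,0,0,10,0,30,0,0,40,0,30,0,0,70,0,30,0,0,85,0]
}}

```text
t: 21.05
tcp_pos: [0.4774, -0.314, 0.0515]
eef_rot: [-0.002, 1.0, 0.011, -0.002]
force: [-0.7, 0.2, -1.9]
grip_width: 0.416
finger_force: 40.4
```

```bash
python3 plan.py 477,-319.5,26,1; python3 -c "
from meas import *
c=get('side');save(c,'s6',(180,220,420,400,3))"
```

```text
at [ 477.4 -314.    51.5    1.2] t 21.1 F [-0.7  0.2 -1.9] ff 40.4 gw 35.5
   [-1.  6. 25.] yaw 0.004
  -> [ 477.  -319.5   26.     1. ]
```

View pics/s6.png

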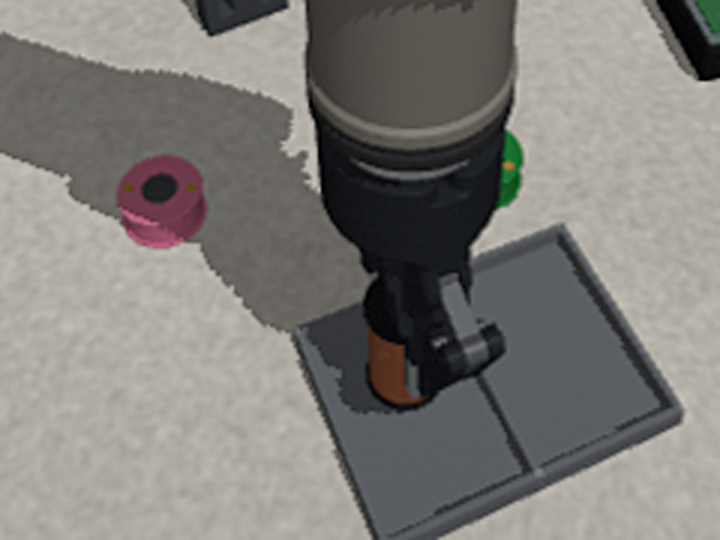

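The coil hangs upright over the near compartment of tray2 at crop (400,380). I'll lower it 29 mm.

>>> {"method": "arm_command", "body": {
  "commands": [30,0,0,12,0,30,0,0,21,0,30,0,0,26,0,30,0,0,29,0,30,0,0,29,0]
}}

```text
t: 21.52
tcp_pos: [0.4792, -0.3176, 0.0262]
eef_rot: [-0.0, 1.0, 0.009, 0.0]
force: [0.0, -0.0, -1.8]
grip_width: 0.415
finger_force: 40.3
```

```bash
python3 plan.py
```

```text
at [ 479.2 -317.6   26.2    1.1] t 21.5 F [ 0.  -0.  -1.8] ff 40.3 gw 35.4
```

>>> {"method": "arm_command", "body": {
  "commands": [30,0,0,1,0,30,0,0,1,0,36,0,0,1,0,38,0,0,1,0,41,0,0,1,0]
}}

```text
t: 21.93
tcp_pos: [0.4793, -0.318, 0.0257]
eef_rot: [0.0, 1.0, 0.009, 0.0]
force: [-0.3, 1.2, -2.3]
grip_width: 0.479
finger_force: 0.6
```

>>> {"method": "arm_command", "body": {
  "commands": [46,0,0,0,0,52,0,0,0,0,60,0,0,0,0,60,0,0,-20,0,60,0,0,-40,0]
}}

```text
t: 22.35
tcp_pos: [0.4781, -0.317, 0.0647]
eef_rot: [-0.001, 1.0, 0.009, -0.001]
force: [0.8, 0.0, -0.7]
grip_width: 0.7
finger_force: 0.0
```

>>> {"method": "arm_command", "body": {
  "commands": [60,0,0,-35,0,60,0,0,-70,0,60,0,0,-75,0,60,0,0,-75,0,60,0,0,-75,0]
}}

```text
t: 22.77
tcp_pos: [0.479, -0.3177, 0.1403]
eef_rot: [0.0, 1.0, 0.009, 0.0]
force: [-0.5, 0.2, 0.1]
grip_width: 0.705
finger_force: 0.0
```

```bash
python3 plan.py 480.5,-3.5,110,8 480.5,-3.5,12,8; python3 -c "
from meas import *
c=get('side');print(measure(c,['core']))"
```

```text
at [ 479.  -317.7  140.3    1.1] t 22.8 F [-0.5  0.2  0.1] ff 0.0 gw 60.2
   [   4. -157.   15.] yaw -0.06
   [  13. -157.   15.] yaw -0.06
  -> [480.5  -3.5 110.    8. ]
   [ 0.  0. 98.] yaw -0.0
  -> [480.5  -3.5  12.    8. ]
{'core': (np.float64(45.7), array([481.3,  -3.5]), array([60.7, 27.9]), 6.8, 212)}
```

>>> {"method": "arm_command", "body": {
  "commands": [50,1,-31,3,-0.012,50,2,-63,6,-0.024,50,2,-94,9,-0.036,50,3,-126,12,-0.048,50,4,-157,15,-0.06],
  "force": 60
}}

```text
t: 23.23
tcp_pos: [0.4786, -0.1588, 0.1234]
eef_rot: [-0.001, 0.999, 0.04, -0.002]
force: [1.0, -0.8, 0.3]
grip_width: 0.584
finger_force: 0.0
```

>>> {"method": "arm_command", "body": {
  "commands": [50,3,-36,3,-0.012,50,6,-72,6,-0.024,50,9,-110,9,-0.036,50,11,-142,12,-0.048,50,13,-157,15,-0.06]
}}

```text
t: 23.65
tcp_pos: [0.479, 0.0017, 0.1086]
eef_rot: [-0.001, 0.997, 0.072, -0.002]
force: [0.1, -0.3, 0.5]
grip_width: 0.584
finger_force: 0.0
```

>>> {"method": "arm_command", "body": {
  "commands": [50,0,0,0,0,50,0,0,0,0,50,0,0,15,0,50,0,0,30,0,50,0,0,30,0]
}}

```text
t: 24.07
tcp_pos: [0.4785, -0.0053, 0.0777]
eef_rot: [0.0, 0.998, 0.068, -0.003]
force: [-0.4, -0.3, -0.4]
grip_width: 0.583
finger_force: 0.0
```

```bash
python3 plan.py 480.5,-3.5,12,8; python3 -c "
from meas import *
c=get('side');save(c,'s7',(180,130,420,400,2.2))"
```

```text
at [478.5  -5.3  77.7   7.8] t 24.1 F [-0.4 -0.3 -0.4] ff 0.0 gw 49.8
   [ 2. -1. 66.] yaw -0.004
  -> [480.5  -3.5  12.    8. ]
```

View pics/s7.png

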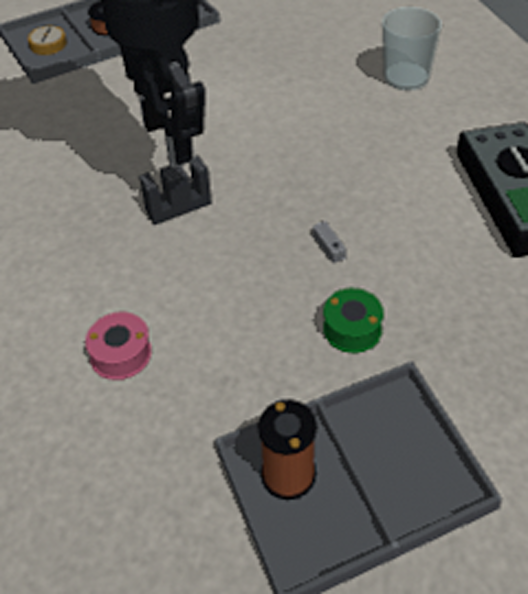

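The tall coil stands upright in tray2 at crop (288,450), and the gripper is centred over the core's middle leg at (175,190).

>>> {"method": "arm_command", "body": {
  "commands": [50,1,-1,25,0,50,2,-1,48,0,50,2,-1,60,0,50,2,-1,66,0,50,2,-1,66,0]
}}

```text
t: 24.53
tcp_pos: [0.482, -0.0028, 0.0136]
eef_rot: [0.0, 0.998, 0.069, -0.001]
force: [0.2, -0.4, 1.3]
grip_width: 0.587
finger_force: 0.0
```

>>> {"method": "arm_command", "body": {
  "commands": [18,0,0,0,0,18,0,0,0,0,18,0,0,0,0,18,0,0,0,0,18,0,0,0,0]
}}

```text
t: 24.95
tcp_pos: [0.4835, -0.0022, 0.0155]
eef_rot: [0.0, 0.998, 0.069, 0.001]
force: [-0.7, -2.0, 7.5]
grip_width: 0.272
finger_force: 59.4
```

```bash
python3 plan.py from=480,-3.5,13,8 480,-3.5,123,8 557,-318.5,123,1.1
```

```text
at [483.5  -2.2  15.5   7.9] t 24.9 F [-0.7 -2.   7.5] ff 59.4 gw 23.2
   [   0.    0. -110.] yaw -0.0
  -> [480.   -3.5 123.    8. ]
   [ 16. 161.  -0.] yaw 0.06
   [ 26. 160.  -0.] yaw 0.06
  -> [ 557.  -318.5  123.     1.1]
```

>>> {"method": "arm_command", "body": {
  "commands": [18,0,0,-15,0,18,0,0,-45,0,18,0,0,-80,0,18,0,0,-102,0,18,0,0,-110,0]
}}

```text
t: 25.37
tcp_pos: [0.4843, -0.0017, 0.1277]
eef_rot: [0.0, 0.998, 0.069, 0.003]
force: [0.1, 0.5, -3.4]
grip_width: 0.269
finger_force: 59.8
```

>>> {"method": "arm_command", "body": {
  "commands": [18,3,32,0,0.012,18,6,64,0,0.024,18,10,97,0,0.036,18,13,129,0,0.048,18,16,161,0,0.06]
}}

```text
t: 25.78
tcp_pos: [0.5199, -0.1605, 0.1232]
eef_rot: [-0.0, 0.999, 0.039, -0.001]
force: [0.8, -0.2, -5.3]
grip_width: 0.269
finger_force: 59.8
```

>>> {"method": "arm_command", "body": {
  "commands": [18,6,36,0,0.012,18,12,72,0,0.024,18,18,110,0,0.036,18,23,143,0,0.048,18,26,160,0,0.06]
}}

```text
t: 26.2
tcp_pos: [0.5578, -0.3221, 0.1228]
eef_rot: [0.001, 1.0, 0.007, -0.001]
force: [-0.3, -1.2, -4.3]
grip_width: 0.266
finger_force: 59.8
```

>>> {"method": "arm_command", "body": {
  "commands": [18,0,0,0,0,18,0,0,0,0,18,0,0,25,0,18,0,0,55,0,18,0,0,75,0]
}}

```text
t: 26.62
tcp_pos: [0.558, -0.3136, 0.0466]
eef_rot: [-0.001, 1.0, 0.011, -0.001]
force: [-1.1, 0.6, -4.0]
grip_width: 0.268
finger_force: 59.7
```

```bash
python3 plan.py 557,-318.5,20,1.1; python3 -c "
from meas import *
c=get('side');save(c,'s8',(180,220,420,400,3))"
```

```text
at [ 558.  -313.6   46.6    1.2] t 26.6 F [-1.1  0.6 -4. ] ff 59.7 gw 22.9
   [-1.  5. 27.] yaw 0.002
  -> [ 557.  -318.5   20.     1.1]
```

View pics/s8.png

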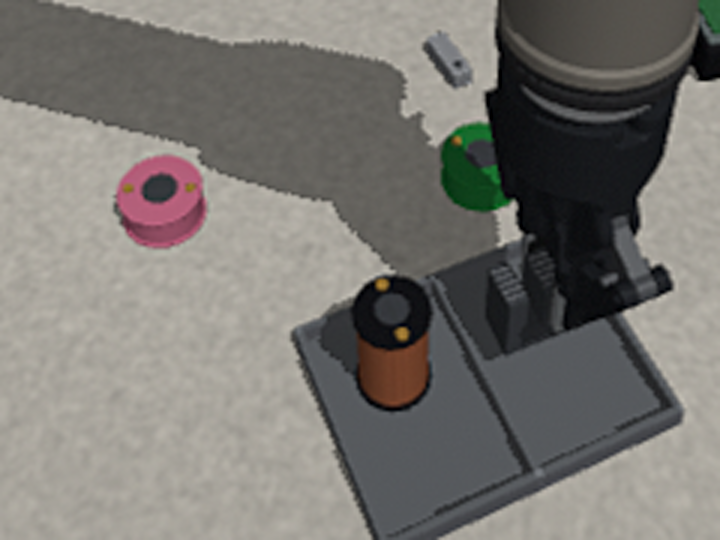

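The core is over the far compartment at crop (560,310), clear of the divider. I'll lower it.

>>> {"method": "arm_command", "body": {
  "commands": [18,0,0,13,0,18,0,0,22,0,18,0,0,26,0,18,0,0,28,0,18,0,0,28,0]
}}

```text
t: 27.08
tcp_pos: [0.5595, -0.3166, 0.0216]
eef_rot: [0.0, 1.0, 0.009, 0.0]
force: [0.2, -0.4, -3.3]
grip_width: 0.268
finger_force: 59.8
```

```bash
python3 plan.py
```

```text
at [ 559.5 -316.6   21.6    1.1] t 27.1 F [ 0.2 -0.4 -3.3] ff 59.8 gw 22.9
```

Still hanging about 2 mm above the floor. I'll lower 2 mm, then release slowly.

>>> {"method": "arm_command", "body": {
  "commands": [18,0,0,1,0,18,0,0,2,0,18,0,0,2,0,24,0,0,2,0,27,0,0,2,0]
}}

```text
t: 27.5
tcp_pos: [0.5597, -0.3169, 0.02]
eef_rot: [0.0, 1.0, 0.009, 0.001]
force: [0.3, 0.0, -0.3]
grip_width: 0.319
finger_force: 0.0
```

>>> {"method": "arm_command", "body": {
  "commands": [34,0,0,0,0,42,0,0,0,0,50,0,0,0,0,50,0,0,-20,0,50,0,0,-40,0]
}}

```text
t: 27.92
tcp_pos: [0.5582, -0.3161, 0.0587]
eef_rot: [-0.001, 1.0, 0.009, -0.001]
force: [0.7, -0.7, 0.8]
grip_width: 0.586
finger_force: 0.0
```

>>> {"method": "arm_command", "body": {
  "commands": [50,0,0,-40,0,50,0,0,-80,0,50,0,0,-120,0,50,0,0,-140,0,50,0,0,-140,0]
}}

```text
t: 28.33
tcp_pos: [0.5623, -0.3182, 0.206]
eef_rot: [0.002, 1.0, 0.009, 0.005]
force: [0.9, -0.7, 0.8]
grip_width: 0.587
finger_force: 0.0
```

>>> {"method": "arm_command", "body": {
  "commands": [50,0,40,0,0,50,0,80,0,0,50,0,120,0,0,50,0,160,0,0,50,0,180,0,0]
}}

```text
t: 28.75
tcp_pos: [0.5599, -0.5025, 0.1983]
eef_rot: [0.001, 1.0, 0.007, -0.001]
force: [-1.3, 0.3, -0.0]
grip_width: 0.584
finger_force: 0.0
```

>>> {"method": "arm_command", "body": {
  "commands": [50,0,0,0,0,50,0,0,0,0,50,0,0,0,0]
}}

```text
t: 29.0
tcp_pos: [0.5629, -0.4951, 0.1984]
eef_rot: [-0.001, 1.0, 0.01, -0.0]
force: [-0.1, 0.0, -0.7]
grip_width: 0.592
finger_force: 0.0
```

Run:
```python
from meas import *
B.update(tall=(.478,-.319,.045),core=(.558,-.318,.045),flat=(.494,.337,.035),compass=(.415,.323,.035),long=(.572,.351,.05))
trays={"tray3":(493.6,337,9.5),"tray2":(517,-319,1.1)}
for n in("top","side"):
    c=get(n);save(c,"f_"+n)
    print(n)
    for k,v in measure(c,["tall","core","flat","compass","long","short","meter","beaker"]).items():
        s=""
        if v and k in("tall","core","flat","compass","long"):
            x,y,a=trays["tray2" if k in("tall","core") else "tray3"];a=np.radians(a);d=v[1]-[x,y]
            s=np.round([d[0]*np.cos(a)+d[1]*np.sin(a),-d[0]*np.sin(a)+d[1]*np.cos(a)],1)
        print(k,v,s)
```

```text
top
tall (np.float64(70.1), array([ 473.6, -299.4]), array([38.6, 37.3]), 25.4, 258) [-43.   20.4]
core (np.float64(50.7), array([ 555.5, -316. ]), array([57.4, 24.5]), 0.6, 187) [38.6  2.3]
flat (np.float64(31.3), array([493.6, 337.5]), array([47.8, 47.3]), 29.5, 351) [0.1 0.5]
compass (np.float64(21.6), array([414.2, 323.7]), array([41.4, 42.1]), 54.9, 281) [-80.5  -0. ]
long (np.float64(20.6), array([571.8, 352.3]), array([84.1, 81.2]), 9.5, 271) [79.7  2.2]
short (np.float64(16.8), array([ 591.8, -107.4]), array([14.1, 38.7]), 2.9, 100) 
meter (np.float64(38.6), array([ 787.2, -119.4]), array([148.7,  72.5]), 79.7, 1472) 
beaker (np.float64(76.0), array([783.2,  99. ]), array([64.6, 63.1]), 0.2, 150) 
side
tall (np.float64(69.4), array([ 474.7, -300.4]), array([38.5, 39. ]), 13.3, 535) [-41.9  19.4]
core (np.float64(49.9), array([ 556.6, -316.6]), array([25.9, 60.2]), 89.9, 465) [39.6  1.6]
flat (np.float64(29.6), array([495.3, 335.3]), array([49.2, 47.8]), 13.2, 158) [ 1.4 -2. ]
compass (np.float64(20.0), array([415. , 320.9]), array([40.4, 42.6]), 70.9, 137) [-80.2  -2.9]
long (np.float64(19.2), array([572.7, 350.3]), array([85.2, 82.1]), 11.8, 144) [80.2  0.1]
short (np.float64(15.2), array([ 592.5, -108.1]), array([14.6, 41.1]), 5.9, 128) 
meter (np.float64(36.5), array([ 788.2, -120.5]), array([149.9,  73.9]), 79.5, 1662) 
beaker (np.float64(73.4), array([783.5,  97.6]), array([67.6, 62.7]), 62.2, 188)
```

View pics/f_top.png

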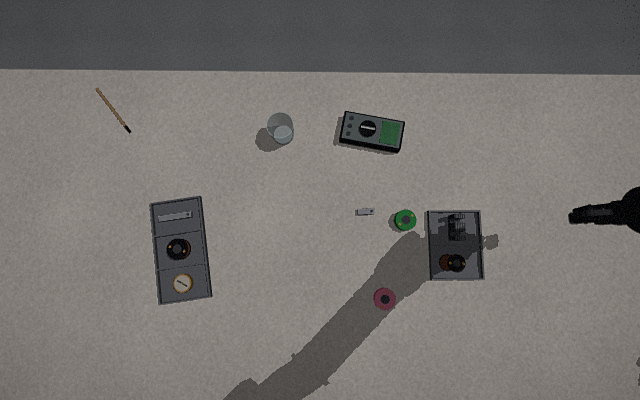

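View pics/f_side.png

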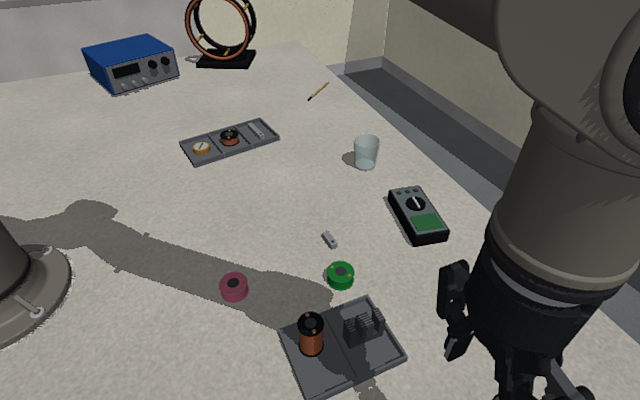

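The final views show all five items in their compartments. The tall coil slid about 18 mm on release but stands upright, with its top at the right height and well inside the limits. The short magnet, multimeter and beaker have not moved. Handing in.

```bash
python3 -c "
from bench import job
print(job.job_done())"
```

```text
the job is handed in; nothing more can be done
None
```

I made up both kits and handed the job in at about 29 s of the 136 s allowed. The final two-camera check put all five things inside their limits and the bystanders unmoved, though the hand-in returned no verdict.

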